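# Close up the slide scanner after loading

## Robot

A 6-joint arm with a two-finger parallel gripper is mounted at the origin on the work surface. World frame = base frame: x ahead of the robot, y to its left, z up, the work surface at z = 0. Lengths are in m, angles in rad, forces in N, time in s.
With the tool pointing down it reaches from about 0.3 to 0.825 m from the base axis. Payload 5.4 kg.
Tool frame: the origin (TCP) lies at the very end of the fingers, on their centre line; the grasp point (between the pads) lies 19 mm behind it; z points along the fingers, x is the direction in which the jaws open and shut, and the axes are right-handed (so a half turn about z gives the same grasp; the last joint's range is limited). The gripper opens to 92 mm and grips with 3 to 60 N. Pads are 20 mm wide; open, the fingers measure 128 mm over their backs; the gripper's body (75 mm by 189 mm) begins 69 mm behind the grasp point.
Start: joints at [-0.21, 0.158, 1.597, -0, 1.386, -0.21], TCP at [0.575, -0, 0.215] pointing down, gripper open.
Joint ranges: [-2.91, 2.91], [-0.94, 2.29], [0.18, 2.7], [-1.29, 4.43], [0.17, 2.64], [-3, 3]. Speed limits (rad/s): [2.57, 2.57, 3.14, 3.14, 3.14, 3.14].

## Interface

Orientations are given as a rotation vector (axis times angle).
In Python, from workcell import bot gives the robot as it stands. Calls block until the motion is done:
- bot.goto(position, orientation): joint-space move of the TCP to a pose.
- bot.line_to(position, rot=None, max_speed=0.15): straight line of the TCP; rot=None keeps the orientation; max_speed is the mean speed in m/s.
- bot.set_joints(angles): joint-space move.
- bot.set_gripper(opening, newtons=None): opening from 0.0 (shut) to 1.0 (fully open); newtons is the grip in N (None keeps the last); returns when the fingers have stopped.
- bot.hold(seconds).
- bot.inverse_kinematics(position, orientation): joint angles nearest the present ones, or None.
- bot.read_camera(name): name is "scene" or "side" or "wrist"; returns a dict with "pixels" (400x640x3 uint8, blue, green, red), "fx", "fy", "cx", "cy" (pixels), "R" (3x3) and "t" (3): a world point X has camera coordinates R X + t. Camera axes: x right, y down, z forward; pixel columns grow to the right and rows downward; lengths in m; the calibration is good to about 2 mm. A picture is of the moment at which its call begins. There is no depth.
A pose or a line that the arm cannot do raises bot.MotionError and nothing moves.
- bot.job_done(): hands the job in, once; it reports no verdict.
Readings, each from a call of its own:
- bot.current_clock(): time.
- bot.current_joints(): joint angles.
- bot.current_joint_vel(): joint speeds.
- bot.current_effort(): joint torques, N m.
- bot.current_ee_pos(): TCP position.
- bot.current_tool_rot(): TCP orientation.
- bot.current_contact_force(): force on the tool from outside, world axes, zero at the start.
- bot.current_ft_torque(): the same for the moment, N m.
- bot.current_opening(): opening from 0.0 (shut) to 1.0 (fully open).
Only numpy, scipy, OpenCV 4.12 (cv2) and the standard library are available. Lean on these libraries where they do the work, as an engineer would, in place of code of your own. Each camera call takes 0.05 s, during which the arm holds its last target.

## Task

The slide carrier has been put down askew in the scanner's open drawer and hangs over its open side. Push the carrier sideways until it lies flat and flush against the drawer's blue fence, then push the drawer fully shut, and after that swing the orange cover down until it is fully closed. Leave the bottle, the slide box and the dish where they stand.

Things in the scene. Friction and masses are not known exactly. Their poses are not given: they have to be found in the camera images.
- scanner: White slide scanner, fixed. Origin: on the bench under the centre of its loading bay. Its x points the way the drawer shuts, y left seen from the drawer's front, z up. The bay is an open-topped box: side walls 8 mm thick, inner faces at y = -67 and +67 mm, from x = -62 to +70 mm, top at z = 86 mm. Behind it, x = 72 to 162 mm, a closed housing 84 mm high, 150 mm wide
- drawer (a joint): Drawer opening in m: 0 fully shut, 0.145 fully out (along the scanner's -x). Starts at 0.122 to 0.138, stays where left; about 1.5 N of friction plus light damping. If the carrier sticks out on the +y side it strikes the end of the bay's side wall and the drawer cannot shut
- drawer_seat (a point): Point in the drawer (moves with it) where the centre of the seated carrier lies; only y and z matter, in x there is 17 mm play each way. Axes as the scanner's. The drawer's flat floor is 10 mm below. Blue fence, 18 mm high, along the -y side, face at y = -55 mm. The +y side is open, floor edge at +61 mm. Inner faces of the front panel and of the 18 mm high rear fence at x = -57 and +57 mm
- drawer_front (a point): Middle of the outer face of the drawer's grey front panel, which is 150 mm wide, 74 mm high (from 12 to 86 mm above the bench) and 12 mm thick. Moves with the drawer; axes as the scanner's. A push here along the scanner's +x shuts the drawer
- carrier_mid (a point): Centre (half-way up) of the loose slide carrier: a green plate 80 mm (its x) x 110 mm (its y) x 20 mm high, with three glass slides let into its top, about 0.2 kg. It lies on the drawer's floor, z up, turned up to 0.14 rad from the scanner's axes and shifted 22 to 45 mm towards the open (+y) side
- lid (a joint): Angle of the cover in rad: 0 = closed (lying flat on the bay's walls), 1.57 = standing upright, stop at 2.0. Starts 1.5 to 1.8. The stiff hinge keeps it where it is left; about 2 N at the free edge moves it
- lid_hinge (a point): Point on the cover's hinge axis, half-way along the bay, 87 mm above the bench, on the bay's -y wall (scanner y = -75 mm). The axis runs along the scanner's x, in the plane of the face that is underneath when the cover is closed
- lid_edge (a point): Middle of the free edge of the flat cover (orange frame, amber pane), 150 mm from hinge to edge, 128 mm along x, 6 mm thick; point is half-way through the thickness. Its y points from hinge to edge, its z out of the face that is on top when closed and looks to the scanner's -y side when open. To close, push that face: the edge swings over to the scanner's +y and down
- reagent_mid (a point): Centre of an amber bottle with black cap, 44 mm across, 90 mm tall, standing on the bench; bystander
- slidebox_mid (a point): Centre of a blue box with white lid, 77 x 102 mm, 35 mm high, on the bench; bystander
- dish_mid (a point): Centre of a covered blue dish, 94 mm across, 18 mm high, on the bench; bystander
Mind the look-alikes: they are no part of the job. What is shaped like the part that bears carrier_mid but yellow is not meant.

How it is judged:
On the way, in this order (a step that is already met when the one before it is completed fails the run):
1. the carrier lies flat and flush against the drawer's blue fence, the drawer still open (y of carrier_mid in the frame of drawer_seat between -0.006 and 0.006 m and z of carrier_mid in the frame of drawer_seat between -0.004 and 0.004 m and angle between the y axis of carrier_mid and the y axis of drawer_seat, either way round below 0.08 rad and value of joint drawer above 0.06 m), for 0.2 s.
2. then the drawer is fully shut (value of joint drawer below 0.006 m), for 0.2 s.
3. then the cover is fully closed (value of joint lid below 0.05 rad), for 0.2 s.
At the end, for the whole second after the job is handed in: The carrier lies flat in the drawer against the blue fence (within 6 mm in y and 4 mm in height of drawer_seat, square within 0.08 rad), the drawer is shut to within 6 mm and the cover closed to within 0.05 rad, all at rest (y of carrier_mid in the frame of drawer_seat between -0.006 and 0.006 m and z of carrier_mid in the frame of drawer_seat between -0.004 and 0.004 m and angle between the y axis of carrier_mid and the y axis of drawer_seat, either way round below 0.08 rad and value of joint drawer below 0.006 m and value of joint lid below 0.05 rad and velocity of joint lid below 0.05 rad/s and velocity of joint drawer below 0.01 m/s); the robot touches nothing.
It fails at once if the bottle was shifted by more than 30 mm or tipped over (distance of reagent_mid from where it was at the start of the episode above 0.03 m or angle between reagent_mid's own z axis and vertical above 0.5 rad).
It fails at once if the slide box was shifted by more than 30 mm or tipped over (distance of slidebox_mid from where it was at the start of the episode above 0.03 m or angle between slidebox_mid's own z axis and vertical above 0.5 rad).
It fails at once if the dish was shifted by more than 30 mm or tipped over (distance of dish_mid from where it was at the start of the episode above 0.03 m or angle between dish_mid's own z axis and vertical above 0.5 rad).
It also fails if it takes over 61 s, if anything falls off the work surface, if the arm or the gripper's body presses on something with over 40 N, if the wrist force passes 120 N, or if a joint passes its speed limit or range.

## Working session

There is one attempt and no reset: what is moved stays moved. The work goes in short steps, each a Python script; the robot and the scene stay as the last script left them, time stands still between calls to the robot, and variables do not carry over. Pictures are saved under pics/ and viewed, and the job is handed in when it is done.

```bash
ls; mkdir -p pics
python3 - <<'E'
from workcell import bot
import cv2
for n in ["scene","side","wrist"]:
    c=bot.read_camera(n); cv2.imwrite(f"pics/a_{n}.png",c["pixels"])
    print(n,c["fx"],c["cx"],c["cy"],(-c["R"].T@c["t"]).round(3),c["R"].round(3).tolist())
print(bot.current_clock(),bot.current_tool_rot())
E
```

```text
pics
scene 423.56881060564507 320.52358876648304 197.91863740239356 [0.944 0.488 0.695] [[-0.826, 0.564, 0.004], [0.416, 0.614, -0.671], [-0.381, -0.553, -0.741]]
side 418.80784850258954 321.7713904866516 203.49676429658055 [ 0.857 -0.426  0.659] [[0.894, 0.449, -0.008], [0.332, -0.673, -0.661], [-0.302, 0.588, -0.751]]
wrist 302.37754518092186 318.06523546205665 197.5815326036652 [0.575 0.079 0.385] [[1.0, 0.0, -0.001], [0.001, -0.962, 0.274], [-0.001, -0.274, -0.962]]
0.15 [-3.14129871e+00  2.16498762e-05  2.20362819e-03]
```

View pics/a_scene.png

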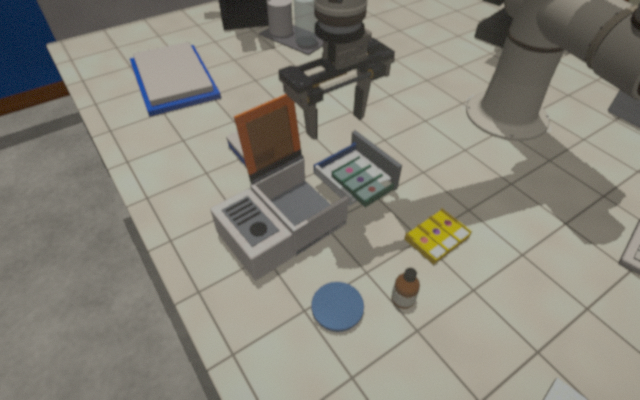

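View pics/a_side.png

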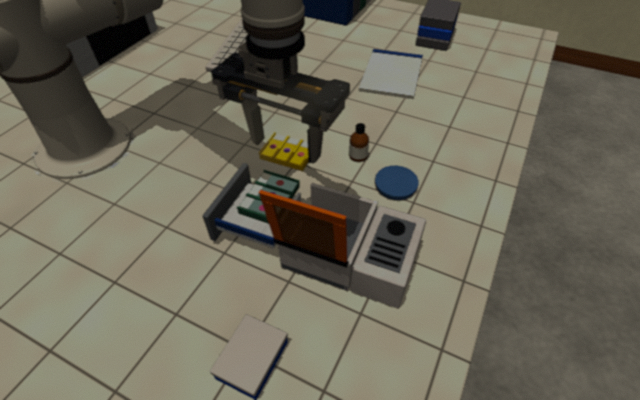

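View pics/a_wrist.png

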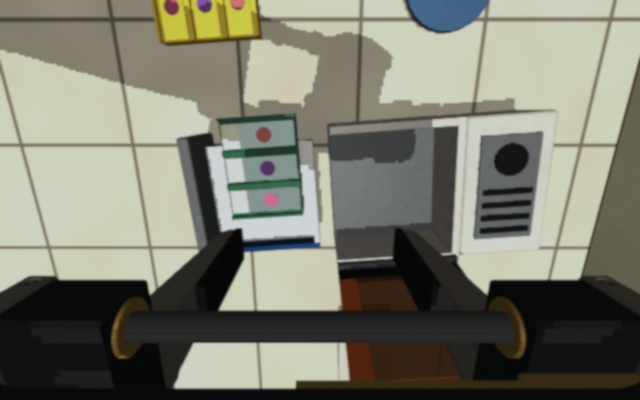

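The green carrier is in the drawer at wrist (265,165), scene (362,175) and side (270,195). The only thing that could be taken for it is the yellow plate on the bench at wrist (207,15), scene (438,235) and side (285,150). By its description the green one is the target. I'll check it in a close crop.

Run:
```python
import cv2
a=cv2.imread("pics/a_wrist.png")[90:290,170:570]
cv2.imwrite("pics/b1.png",cv2.resize(cv2.convertScaleAbs(a,alpha=1.2,beta=20),None,fx=2,fy=2,interpolation=cv2.INTER_CUBIC))
a=cv2.imread("pics/a_scene.png")[85:285,200:420]
cv2.imwrite("pics/b2.png",cv2.resize(cv2.convertScaleAbs(a,alpha=1.2,beta=20),None,fx=3,fy=3,interpolation=cv2.INTER_CUBIC)[:600])
a=cv2.imread("pics/a_side.png")[150:310,195:435]
cv2.imwrite("pics/b3.png",cv2.resize(cv2.convertScaleAbs(a,alpha=1.2,beta=20),None,fx=3,fy=3,interpolation=cv2.INTER_CUBIC))
```

```text
(no output)
```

View pics/b1.png

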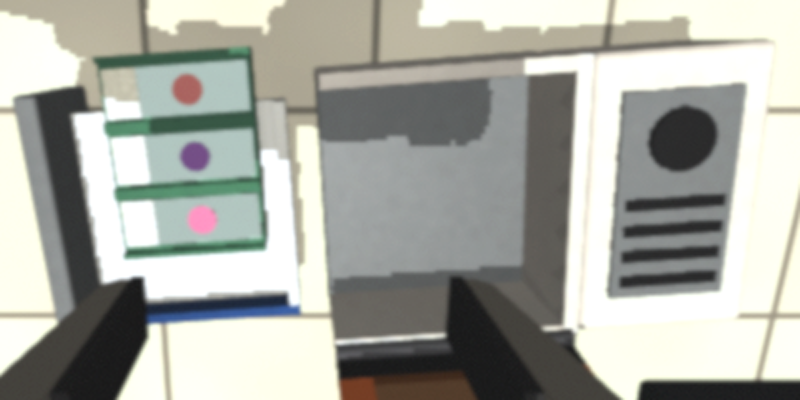

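View pics/b2.png

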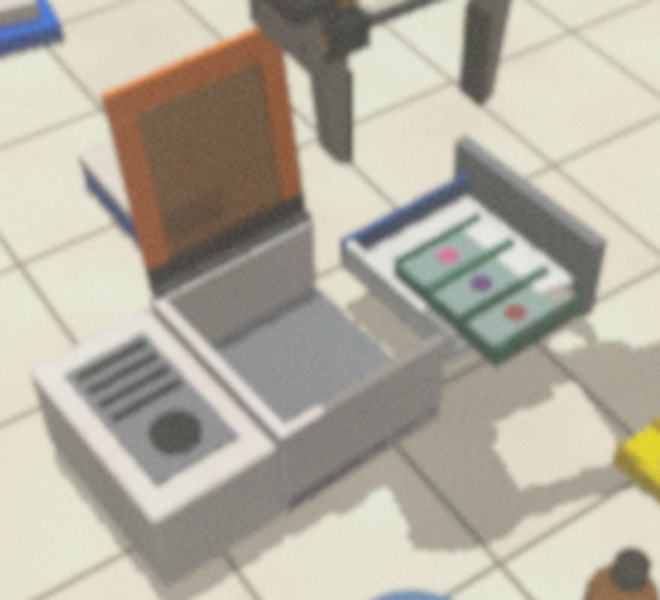

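View pics/b3.png

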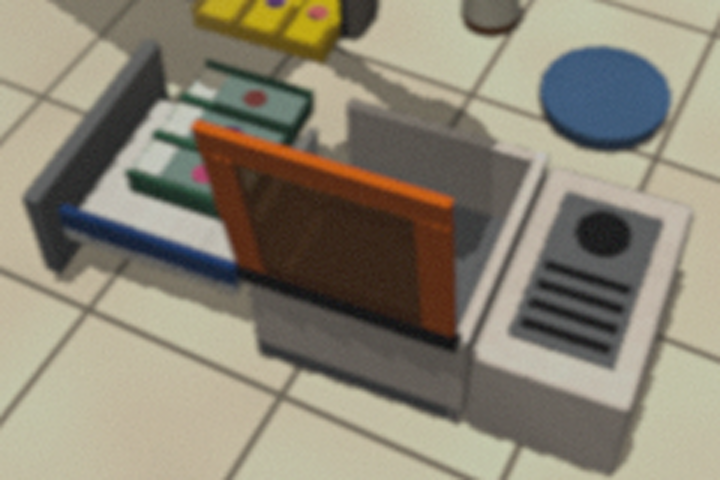

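The crop shows the green plate with three slides, slightly turned and hanging over the drawer's +y edge, with the blue fence at the image bottom. The panel is at the left and the cover is open near upright. Next I'll compute poses from picked corners.

```bash
cat > h.py <<'E'
import numpy as np, cv2
from workcell import bot
def ray(c,u,v,z):
    d=c["R"].T@np.array([(u-c["cx"])/c["fx"],(v-c["cy"])/c["fy"],1]); o=-c["R"].T@c["t"]
    return o+d*(z-o[2])/d[2]
def proj(c,X):
    p=c["R"]@np.array(X)+c["t"]; return np.array([c["fx"]*p[0]/p[2]+c["cx"],c["fy"]*p[1]/p[2]+c["cy"]])
def fit(S,W):
    S=np.array(S);W=np.array(W);s=S.mean(0);w=W.mean(0)
    a=S-s;b=W-w; th=np.arctan2((a[:,0]*b[:,1]-a[:,1]*b[:,0]).sum(),(a*b).sum())
    R=np.array([[np.cos(th),-np.sin(th)],[np.sin(th),np.cos(th)]]); t=w-R@s
    return th,t,W-(S@R.T+t)
E
python3 - <<'E'
from h import *
w=bot.read_camera("wrist"); s=bot.read_camera("scene"); d=bot.read_camera("side")
P=[(w,772/2+170,42/2+90,.084,162,75),(w,592/2+170,52/2+90,.084,72,75),(w,738/2+170,318/2+90,.084,162,-75),(w,316/2+170,68/2+90,.086,-62,75),
(s,200+33/3,85+372/3,.084,162,-75),(s,200+155/3,85+520/3,.084,162,75),(s,200+443/3,85+342/3,.086,-62,75),
(d,195+692/3,150+208/3,.084,162,75),(d,195+630/3,150+408/3,.084,162,-75)]
W=np.array([ray(c,u,v,z)[:2] for c,u,v,z,_,_ in P]); S=np.array([p[4:] for p in P])/1000
th,t,r=fit(S,W); print("scanner",th,t,"\n",(r*1000).round(1))
R=np.array([[np.cos(th),-np.sin(th)],[np.sin(th),np.cos(th)]])
loc=lambda p:(R.T@(p[:2]-t)*1000).round(1)
for n,c,u,v,z in [("panel outer top +y w",w,170+17/2,90+97/2,.086),("panel outer +y s",s,200+606/3,85+240/3,.086),("panel outer -y s",s,200+466/3,85+136/3,.086),("panel outer +y d",d,195+150/3,150+38/3,.086),("panel outer -y d",d,195+25/3,150+190/3,.086)]:
    print(n,loc(ray(c,u,v,z)))
# carrier top corners; floor z unknown: try few
for zt in (.04,.05,.06):
  print(zt,[loc(ray(w,170+u/2,90+v/2,zt)) for u,v in [(95,62),(250,50),(265,243),(125,252)]],
   [loc(ray(s,200+u/3,85+v/3,zt)) for u,v in [(397,265),(475,215),(578,300),(497,350)]],
   [loc(ray(d,195+u/3,150+v/3,zt)) for u,v in [(207,63),(313,98),(128,175)]])
# lid edge top corners scene (free edge)
for n,c,u,v in [("s x+",s,104,98),("s x-",s,268,30)]:
  for z in (.22,.23,.237): print(n,z,loc(ray(c,200+u/3,85+v/3,z)))
for n,u,v in [("d x-",197,125),("d x+",452,205)]:
  for z in (.22,.23,.237): print(n,z,loc(ray(d,195+u/3,150+v/3,z)))
for n,c,u,v,z in [("bottle",s,405,303,0),("dish",s,337,306,.018),("dish",d,397,182,.018),("bottle",d,359,157,0),("box",d,252,353,.035),("yellow",s,438,235,.02),("bottle capside",d,360,128,.09)]:
  p=ray(c,u,v,z);print(n,p.round(3),loc(p))
E
```

```text
scanner 0.06641995230458995 [ 0.65064994 -0.00452588] 
 [[-5.1 -1.7]
 [-0.6 -0.4]
 [-2.4  3.9]
 [ 0.7  1.1]
 [ 1.   8.2]
 [ 0.2  1. ]
 [ 5.7 -0.3]
 [-0.6 -9.1]
 [ 1.1 -2.7]]
panel outer top +y w [-207.2   71.9]
panel outer +y s [-208.1   71.5]
panel outer -y s [-206.5  -74.2]
panel outer +y d [-206.2   70.1]
panel outer -y d [-209.1  -74. ]
0.04 [array([-181.7,   85.4]), array([-95.6,  86.2]), array([-96.3, -25.9]), array([-181.1,  -26. ])] [array([-108.1,  -34.2]), array([-189.4,  -39.8]), array([-187.8,   73. ]), array([-109.8,   72.9])] [array([-186.9,  103.4]), array([-103.3,  100.7]), array([-185.2,   -8.6])]
0.05 [array([-178.4,   85.5]), array([-94.9,  86.2]), array([-95.6, -22.6]), array([-177.8,  -22.7])] [array([-101.5,  -26.5]), array([-181.5,  -31.9]), array([-179.9,   79. ]), array([-103.1,   79. ])] [array([-181. ,   94.7]), array([-98.8,  92.1]), array([-179.4,  -15.4])]
0.06 [array([-175.2,   85.6]), array([-94.1,  86.3]), array([-94.8, -19.2]), array([-174.6,  -19.4])] [array([-94.9, -18.8]), array([-173.7,  -24.1]), array([-172.1,   85.1]), array([-96.5,  85.1])] [array([-175.1,   86. ]), array([-94.2,  83.4]), array([-173.5,  -22.3])]
s x+ 0.22 [  60.2 -116.3]
s x+ 0.23 [  65.8 -103.9]
s x+ 0.237 [ 69.7 -95.2]
s x- 0.22 [ -59.7 -113.7]
s x- 0.23 [ -51.6 -101.3]
s x- 0.237 [-45.9 -92.7]
d x- 0.22 [-65.2 -92.3]
d x- 0.23 [ -59.7 -100.1]
d x- 0.237 [ -55.8 -105.5]
d x+ 0.22 [ 64.7 -91.9]
d x+ 0.23 [ 67.3 -99.7]
d x+ 0.237 [  69.1 -105.2]
bottle [0.605 0.267 0.   ] [-27.3 274.3]
dish [0.716 0.21  0.018] [ 79.9 210.1]
dish [0.715 0.201 0.018] [ 78.3 200.9]
bottle [0.605 0.256 0.   ] [-28.4 263.3]
box [ 0.646 -0.253  0.035] [ -20.7 -247.8]
yellow [0.46  0.199 0.02 ] [-177.   215.4]
bottle capside [0.605 0.249 0.09 ] [-29.  255.6]
```

```bash
cat >> h.py <<'E'
from scipy.spatial.transform import Rotation as Ro
TH=0.0664; T0=np.array([.65065,-.00453])
def wp(x,y,z):
    c,s_=np.cos(TH),np.sin(TH); return np.array([T0[0]+(c*x-s_*y)/1000,T0[1]+(s_*x+c*y)/1000,z/1000])
def sl(p):
    c,s_=np.cos(TH),np.sin(TH); d=np.array(p[:2])-T0; return np.array([c*d[0]+s_*d[1],-s_*d[0]+c*d[1],p[2]])*1000
def rot(tilt=0,yaw=0): # tilt about scanner x
    return (Ro.from_euler('z',TH)*Ro.from_euler('x',tilt)*Ro.from_euler('x',np.pi)*Ro.from_euler('z',yaw)).as_rotvec()
def f():
    c,s_=np.cos(TH),np.sin(TH); F=bot.current_contact_force(); return np.array([c*F[0]+s_*F[1],-s_*F[0]+c*F[1],F[2]]).round(1)
E
python3 - <<'E'
from h import *
print(bot.current_clock())
bot.set_gripper(0.3,20)
bot.goto(wp(-134,125,180),rot())
bot.line_to(wp(-134,125,48),max_speed=.15)
print(bot.current_clock(),sl(bot.current_ee_pos()),f(),bot.current_opening())
for y in range(100,74,-5):
    bot.line_to(wp(-134,y,48),max_speed=.08); print(y,f(),sl(bot.current_ee_pos()).round(1))
print(bot.current_clock())
for n in ("wrist","scene"): cv2.imwrite(f"pics/c_{n}.png",bot.read_camera(n)["pixels"])
E
```

```text
0.3
2.9667 [-132.93666777  124.70336923   49.01029698] [ 0.1 -0.5  0.3] 0.2994558944409653
100 [-0.   0.7 -1. ] [-133.9   99.4   48.2]
95 [-0.2 -0.1 -0.5] [-134.    94.9   48. ]
90 [ 0.3 -0.2  0.6] [-134.    89.7   48. ]
85 [-0.  -0.5 -1.1] [-134.    84.6   48. ]
80 [ 0.4 -0.5 -1.3] [-134.    79.6   48. ]
75 [ 0.8 -0.5 -0.2] [-134.    74.6   48. ]
4.6833
```

View pics/c_scene.png

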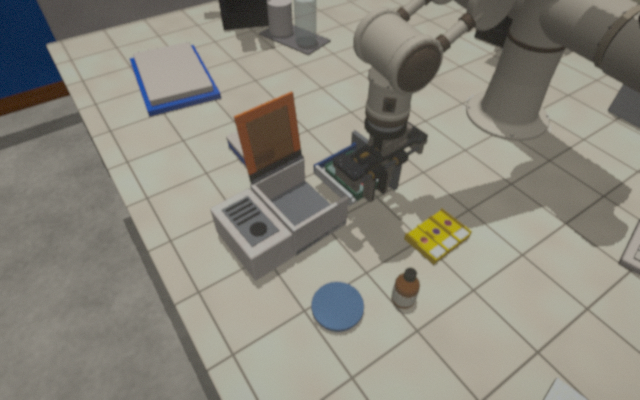

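View pics/c_wrist.png

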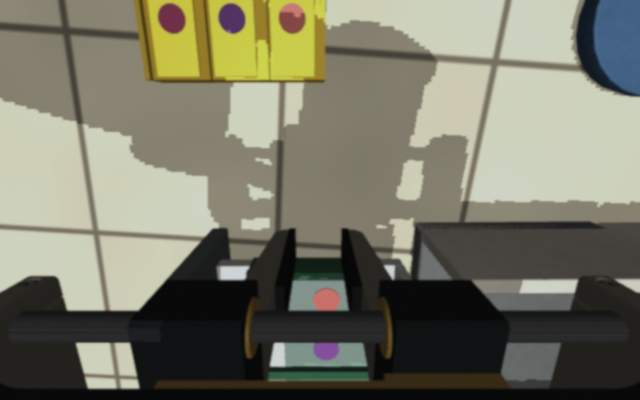

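The fingers bracket the carrier's +y edge at wrist (318,265) and the push is under way, with nothing else touched. I'll keep going until the force shows the fence.

Run:
```python
from h import *
for y in [71,68,66,65,64,63,62,61,60,59,58,57]:
    bot.line_to(wp(-134,y,48),max_speed=.06); bot.hold(.05); F=f();print(y,F,sl(bot.current_ee_pos()).round(1))
    if F[1]>8: break
for n in ("wrist","scene","side"): cv2.imwrite(f"pics/d_{n}.png",bot.read_camera(n)["pixels"])
print(bot.current_clock())
```

```text
71 [ 0.7 -0.1  0.2] [-134.    70.8   48. ]
68 [ 0.  -0.1 -0.2] [-134.    67.8   48. ]
66 [-0.5  0.6 -0.4] [-134.    65.9   48. ]
65 [0.2 1.1 0.2] [-134.   65.   48.]
64 [0.5 2.5 0.9] [-134.   64.   48.]
63 [0.1 1.8 1. ] [-134.    62.9   48. ]
62 [-0.6  2.9  1.3] [-134.    62.2   48. ]
61 [-0.4  6.   1.3] [-134.1   62.1   48. ]
60 [-0.1  9.4  2.2] [-134.3   62.    48. ]
7.6333
```

View pics/d_side.png

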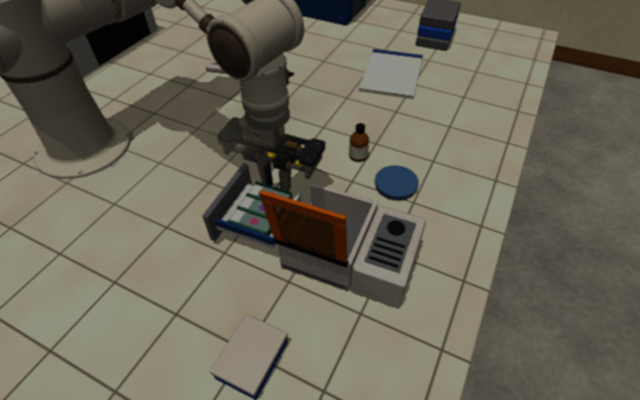

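The carrier has stopped at y≈62 with the force rising, so it is against the fence. I'll back off, lift and check.

Run:
```python
from h import *
bot.line_to(wp(-134,95,48),max_speed=.15)
bot.line_to(wp(-134,95,200),max_speed=.2)
bot.goto(wp(-210,-40,250),rot())
c=bot.read_camera("wrist"); s=bot.read_camera("scene")
cv2.imwrite("pics/e_w.png",c["pixels"])
cv2.imwrite("pics/e_s.png",cv2.resize(s["pixels"][100:280,200:440],None,fx=3,fy=3,interpolation=cv2.INTER_CUBIC))
print(bot.current_clock())
for n,cc in(("w",c),("s",s)):
    print(n,[proj(cc,wp(x,y,58)).round(0) for x,y in((-174,55),(-94,55),(-94,-55),(-174,-55))])
```

```text
9.7167
w [array([349.,  97.]), array([420.,  97.]), array([412., 191.]), array([347., 191.])]
s [array([383., 177.]), array([355., 194.]), array([321., 165.]), array([349., 150.])]
```

View pics/e_w.png

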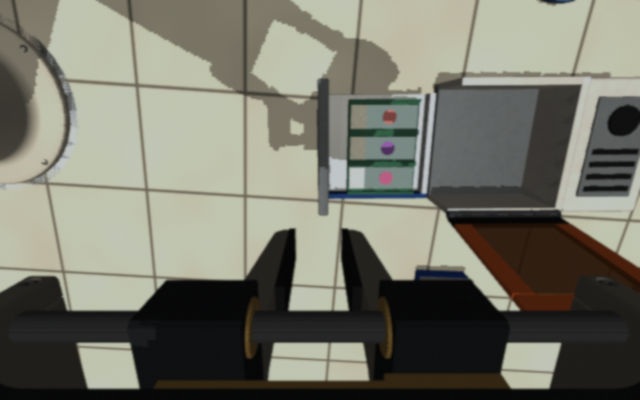

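View pics/e_s.png

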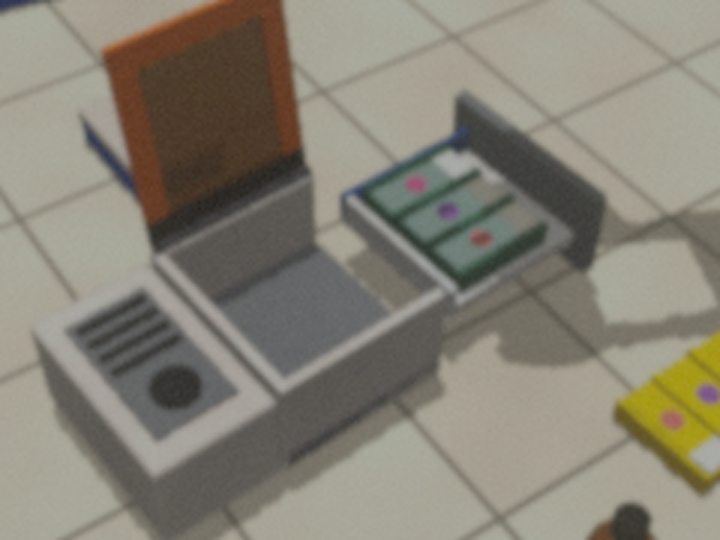

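The carrier is flush: its corners in the wrist picture, about (348,98), (419,98), (419,191) and (348,191), match the predicted seated outline. Now I'll push the drawer shut.

Run:
```python
from h import *
bot.set_gripper(0,20)
bot.goto(wp(-250,0,150),rot())
bot.line_to(wp(-250,0,55),max_speed=.2)
print(bot.current_clock(),f(),sl(bot.current_ee_pos()).round(1))
bot.line_to(wp(-120,0,55),max_speed=.07)
print(bot.current_clock(),f())
for x in range(-116,-70,3):
    bot.line_to(wp(x,0,55),max_speed=.06);bot.hold(.05);F=f();print(x,F,sl(bot.current_ee_pos()).round(1))
    if F[0]<-12: break
cv2.imwrite("pics/g_s.png",bot.read_camera("scene")["pixels"])
cv2.imwrite("pics/g_d.png",bot.read_camera("side")["pixels"])
print(bot.current_clock())
```

```text
11.4167 [-0.1 -0.   0.4] [-248.    -1.1   56.8]
13.425 [-1.   0.7 -0.2]
-116 [-0.   1.2 -0.4] [-115.3   -0.2   55.3]
-113 [0.2 0.3 0.2] [-112.6   -0.    55.1]
-110 [-0.4  0.2 -1. ] [-109.8   -0.    55. ]
-107 [-0.1  0.5 -0. ] [-106.8   -0.    55. ]
-104 [0.9 0.6 0.4] [-103.7   -0.    55. ]
-101 [ 0.2  0.8 -0.3] [-100.7   -0.    55. ]
-98 [-1.2 -0.7  0.5] [-97.8  -0.   55. ]
-95 [ 0.3 -0.3 -0.4] [-94.8  -0.   55. ]
-92 [ 0.9  0.5 -0.1] [-91.7  -0.   55. ]
-89 [ 0.6 -0.3  0.2] [-88.8   0.   55. ]
-86 [-11.   -0.9   9.4] [-88.4   0.   55. ]
-83 [-23.5  -1.2  18.6] [-88.5   0.   54.9]
17.125
```

View pics/g_s.png

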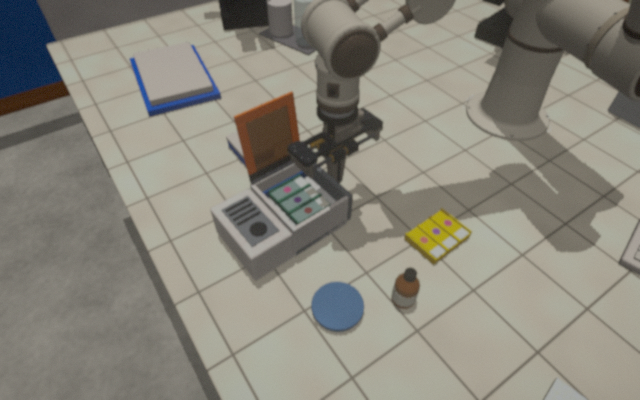

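The drawer is shut: the panel stopped hard at x = -88.4 with the carrier in the bay, scene (300,197). The next step is the cover, coming from its -y side.

Run:
```python
from h import *
def tgt(th,r=122):
    y=-75+r*np.cos(th)-6*np.sin(th)-10; z=87+r*np.sin(th)+6*np.cos(th)
    if th>np.pi/2: y=-75+150*np.cos(th)-6*np.sin(th)-10+ (2 if th<1.6 else 0)
    return wp(0,y,z)
for th in np.arange(1.75,-.01,-.25): print(round(th,2),sl(tgt(th)).round(0),bot.inverse_kinematics(tgt(th),rot()) is not None)
bot.line_to(wp(-130,0,60),max_speed=.2)
bot.line_to(wp(-130,0,330),max_speed=.3)
print(bot.current_clock(),f())
s=bot.read_camera("scene");d=bot.read_camera("side")
cv2.imwrite("pics/i_s.png",cv2.resize(s["pixels"][80:280,200:420],None,fx=3,fy=3,interpolation=cv2.INTER_CUBIC))
bot.goto(wp(-60,-170,330),rot())
bot.goto(wp(0,-170,260),rot())
bot.line_to(wp(0,-165,205),max_speed=.2)
print(bot.current_clock(),f(),sl(bot.current_ee_pos()).round(1))
cv2.imwrite("pics/i_d.png",bot.read_camera("side")["pixels"])
```

```text
1.75 [  -0. -118.  206.] True
1.5 [ -0. -82. 209.] True
1.25 [ -0. -52. 205.] True
1.0 [  0. -24. 193.] True
0.75 [  0.   0. 175.] True
0.5 [ -0.  19. 151.] True
0.25 [ -0.  32. 123.] True
0.0 [ 0. 37. 93.] True
18.5583 [-0.8  0.7 -0.9]
20.3083 [ 0.2 -0.6  0.1] [   0.  -165.2  207.2]
```

View pics/i_s.png

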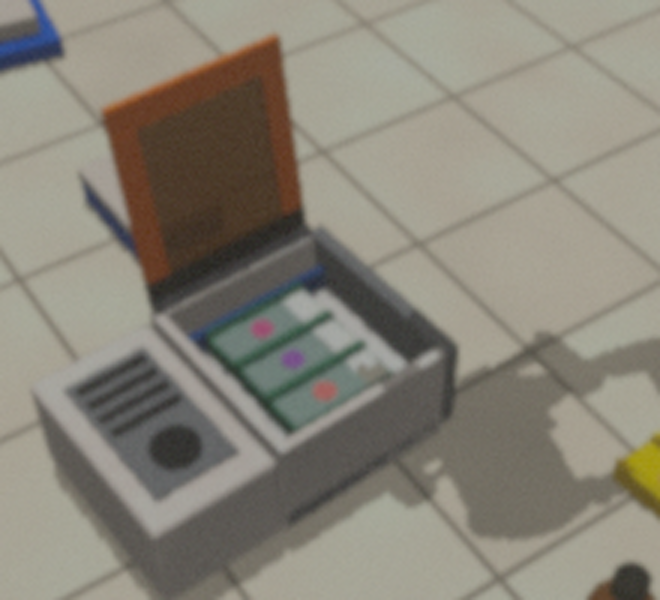

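View pics/i_d.png

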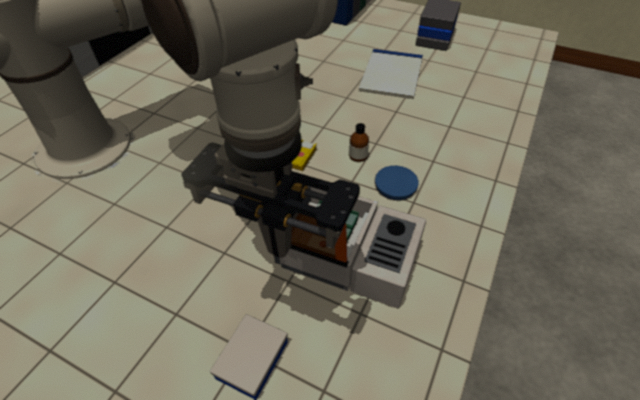

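The drawer is shut with the carrier against the fence (crop 290,360), and the finger is behind the cover in the side view (275,245). Now I'll sweep the arc.

Run:
```python
from h import *
def tgt(th,r=122):
    y=-75+r*np.cos(th)-6*np.sin(th)-10; z=87+r*np.sin(th)+6*np.cos(th)
    if th>np.pi/2: y=-75+150*np.cos(th)-6*np.sin(th)-10+ (2 if th<1.6 else 0)
    return wp(0,y,z)
for th in list(np.arange(1.8,.05,-.1)):
    bot.line_to(tgt(th),max_speed=.08); F=f(); print(round(th,2),F)
    if np.abs(F).max()>25: print("stop"); break
print(bot.current_clock(),sl(bot.current_ee_pos()).round(1))
for n in("scene","side"): cv2.imwrite(f"pics/k_{n}.png",bot.read_camera(n)["pixels"])
```

```text
1.8 [-0.3 -0.3  0.7]
1.7 [ 0.3  0.4 -0.5]
1.6 [ 0.1 -0.3 -0.1]
1.5 [-0.8  0.7 -0.3]
1.4 [-0.7  0.3 -0.4]
1.3 [ 0.3 -0.2  0.3]
1.2 [ 0.9 -0.4  0.5]
1.1 [0.5 0.9 0.4]
1.0 [-0.4 -0.4  0.4]
0.9 [ 0.1  0.2 -0.3]
0.8 [0.8 0.5 0.5]
0.7 [-0.8 -0.3  0.1]
0.6 [ 0.3 -0.1 -0.5]
0.5 [ 0.   0.  -0.2]
0.4 [-0.  -0.2  0. ]
0.3 [0.2 0.4 0.3]
0.2 [-0.6  0.  -0.4]
0.1 [ 0.8  0.6 -0.1]
26.1917 [ -0.7  36.  104.1]
```

View pics/k_scene.png

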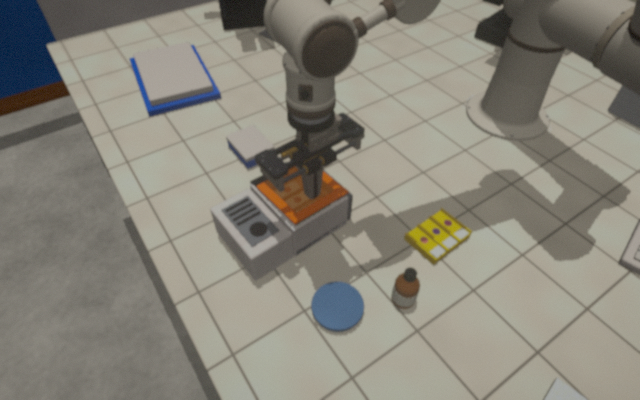

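The cover has followed and is almost down, scene (300,192). I'll press it the rest of the way.

Run:
```python
from h import *
for z in range(102,80,-2):
    bot.line_to(wp(0,37,z),max_speed=.05);bot.hold(.05);F=f();print(z,F,sl(bot.current_ee_pos()).round(1))
    if F[2]>12: break
bot.hold(.4)
bot.line_to(wp(0,37,200),max_speed=.2)
bot.goto(wp(-230,-20,300),rot())
bot.hold(.3)
s=bot.read_camera("scene");d=bot.read_camera("side")
a=cv2.resize(s["pixels"][130:280,200:360],None,fx=2.5,fy=2.5,interpolation=cv2.INTER_CUBIC)
b=cv2.resize(d["pixels"][170:320,260:420],None,fx=2.5,fy=2.5,interpolation=cv2.INTER_CUBIC)
cv2.imwrite("pics/m.png",np.hstack([a,b]))
cv2.imwrite("pics/m_w.png",bot.read_camera("wrist")["pixels"])
print(bot.current_clock(),f())
for n,c,u0,v0 in(("s",s,200,130),("d",d,260,170)):
  for th in (0,.1):
    print(n,th,[((proj(c,wp(x,-75+150*np.cos(th)-6*np.sin(th),87+150*np.sin(th)+6*np.cos(th)))-[u0,v0])*2.5).round(0) for x in(-64,64)])
```

```text
102 [0.  0.1 0.4] [ -0.   37.1 102. ]
100 [ 0.  -0.1 -0.5] [-0.1 37.  99.9]
98 [-1.2 -0.5  0.3] [-0.1 37.  97.8]
96 [-0.3  1.  -0.8] [-0.1 37.  95.9]
94 [ 0.1  0.2 -0.8] [-0.1 37.  93.9]
92 [-1.5 -0.1  7.1] [ 0.3 36.9 93.3]
90 [-7.2  0.9 15.3] [ 0.3 37.  93.2]
30.95 [0.4 0.  0.1]
s 0 [array([378., 162.]), array([243., 243.])]
s 0.1 [array([378., 148.]), array([242., 229.])]
d 0 [array([128.,  20.]), array([288.,  67.])]
d 0.1 [array([126.,   7.]), array([290.,  54.])]
```

View pics/m.png

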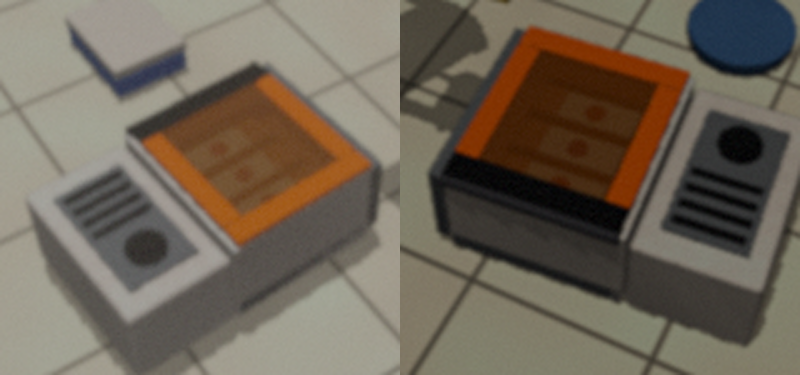

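View pics/m_w.png

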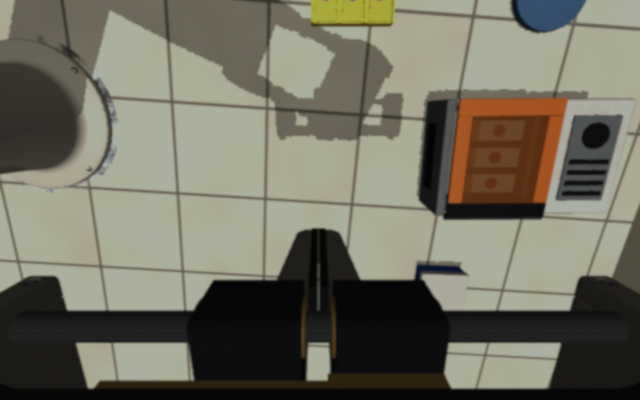

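The cover lies flat: its free-edge corners, crop (375,163) and (240,243), match the prediction for 0 rad. The drawer panel is against the bay, the bystanders are in place, and the arm is clear. Handing in.

Run:
```python
from workcell import bot
bot.job_done(); print(bot.current_clock())
```

```text
the job is handed in; nothing more can be done
the job is handed in; nothing more can be done
```

I pushed the green carrier sideways with both fingertips until it stopped against the blue fence. I then pushed the drawer's front panel to its stop, swung the orange cover over, and pressed it down until it seated. The job was handed in at about 31 s, well inside the 61 s limit.

Last checks:
- **Carrier:** after the push its outline in the wrist picture matched the predicted seated position, square and against the fence. With the drawer shut, and again under the closed cover, it still looked in place by eye.
- **Drawer:** the panel stopped hard about 1.5 mm from where I expected, with about 23 N at the end of the push. It looked shut in the later pictures, but I did not measure its opening again after the cover closed.
- **Cover:** the finger stopped at 93.3 mm where 93 mm was expected, and the free-edge corners matched the closed position in the scene view. The side view also looked closed.
- **Bystanders:** the bottle, slide box and dish looked unmoved by eye. The force reading was near zero with the arm withdrawn.

One disagreement: the individual corner measurements behind the scanner's pose differed by up to about 9 mm. The stops felt on contact agreed with the averaged pose to within 3 mm.

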